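# Rock the locating block out of the cheese cutter

### The job

Slide the cheese cutter's carriage all the way to its end stop so that the locating block is uncovered, then grip the block and rock it side to side along the rails, leaning it well over each way in its socket until both keepers have given way. Lift it straight up until its underside is about 2 cm above the top of the socket, and finish while still holding it there, upright and still over the socket; leave the carriage at its stop and everything else where it is.

Things in the scene. Friction and masses are not known exactly. Their poses are not given: they have to be found in the camera images.
- cutter: Table cheese cutter, fixed: plywood board 230 (x) x 380 (y) mm, 12 mm thick, steel rails along its long sides at x = +-95 mm (36 mm high). Origin on the table under the board; z up, y along the rails towards the carriage's end stop (roughly to the robot's left). An aluminium socket housing, 69 (x) x 72 (y) mm, top 60 mm above the table, stands between the rails at x = 0, y = -90 mm.
- socket (a point): Centre of the housing's open mouth, at its top, 60 mm above the table. The socket's floor is 12 mm above the table. Steel keepers on its +y and -y sides lap 3 mm over the shoulders of the block's foot: a straight pull locks after some 2.5 mm.
- carriage (a joint): Carriage position along the cutter's y, m; end stop at 0.210. Starts at 0.01 to 0.05, where it bars the block from above. About 4 N of friction; stays where left. A steel bridge over both rails, 198 (x) x 76 (y) mm, flat roof 112 to 122 mm above the table, upright wooden knob in the middle. At the stop its centre is 180 mm from the socket's.
- knob_top (a point): Centre of the top of the carriage's knob, 172 mm above the table. The knob is an upright round post 26 mm in diameter, 50 mm tall (122 to 172 mm above the table).
- block: Locating block, white plastic, loose, 0.1 to 0.2 kg, seated in the socket. Origin: centre of its underside, 12 mm above the table when seated; axes as the cutter's. Foot 50 (x) x 30 (y) x 40 mm tall, its lowest 5 mm only 10 mm wide in y so that it can rock towards +y and -y; neck 30 x 16 mm up to 56 mm; upright grip plate 16 (x) x 36 (y) mm from 56 to 90 mm.
- block_grip (a point): Centre of the grip plate, 73 mm above the block's underside; seated, the plate stands 68 to 102 mm above the table: grip its 16 mm thickness from above. To free the block, lean it about its foot some 0.15 rad (9 degrees; the grip goes 11 mm sideways) towards +y and as far towards -y: each lean pushes one keeper back and it stays back. Then lift straight out.
- keeper_left (a joint): How far the keeper on the socket's +y side has been pushed back (towards +y), m: 0 (start) to 0.007. A steel lip level with the housing's top, inner edge 12 mm from the socket's centre; about 9 N of friction, stays where pushed. The block passes it from about 0.0035 on.
- keeper_right (a joint): The same for the keeper on the socket's -y side (pushed back towards -y).
- cheese: piece of hard cheese, 70 x 50 x 45 mm, lying loose on the cutter's board between the rails; the carriage passes over it without touching. Origin: centre of underside
- ramekin: small white bowl, 76 mm across, 42 mm high, beside the cutter on its far side. Origin: centre of underside
- jar: closed jar, 60 mm across, 75 mm high, beside the cutter on its far side. Origin: centre of underside
- mill: wooden pepper mill, 52 mm across, 130 mm high, standing to the right. Origin: centre of underside
- spatula: spatula lying flat to the right of the cutter
- waffle_a: waffle, 100 mm across, 18 mm thick, lying loose on the steel tray to the left (a second one on the tray is fixed). Origin: centre of underside

How it is judged (in metres and radians):
On the way, in this order (a step that is already met when the one before it is completed fails the run):
1. the carriage is at its end stop, with the block still seated (value of joint carriage above 0.203 m and z of block in the frame of cutter below 0.03 m), for 0.2 s.
2. the block, still in its socket, has been leaned to one side and has pushed that keeper back (z of block in the frame of cutter below 0.03 m and angle between block's own z axis and vertical above 0.05 rad and ((value of joint keeper_left above 0.002 m and y of block_grip in the frame of cutter above -0.086 m) or (value of joint keeper_right above 0.002 m and y of block_grip in the frame of cutter below -0.094 m))), for 0.05 s.
3. the block, still in its socket, has been leaned to the other side and both keepers are back (z of block in the frame of cutter below 0.03 m and angle between block's own z axis and vertical above 0.05 rad and value of joint each of keeper_left, keeper_right above 0.002 m and (y of block_grip in the frame of cutter above -0.086 m or y of block_grip in the frame of cutter below -0.094 m)), for 0.05 s.
At the end, for the whole second after the job is handed in: The carriage is within 7 mm of its end stop; the block is held by the fingers (contact over 1 N), touches no part of the cutter, is still (under 30 mm/s), upright within 0.25 rad, its underside 4 to 55 mm above the top of the socket housing and within 35 mm of the socket's centre seen from above (value of joint carriage above 0.203 m and z of block in the frame of cutter between 0.064 and 0.115 m and horizontal distance between block and socket below 0.035 m and angle between block's own z axis and vertical below 0.25 rad and contact force between the fingers and block above 1 N and contact force between block and cutter below 0.2 N and linear speed of block below 0.03 m/s); the arm keeps its last pose, push and grip.
It fails at once if a bystander is knocked out of its place (moved more than 30 mm) (distance of any of cheese, ramekin, jar, mill, spatula, waffle_a from where it was at the start of the episode above 0.03 m).
It fails at once if the block is dropped or taken away from over its socket (horizontal distance between block and socket above 0.15 m).
It also fails if it takes over 67 s, if anything falls off the work surface, if the arm or the gripper's body presses on something with over 40 N, if the wrist force passes 120 N, or if a joint passes its speed limit or range.

### The arm

A 6-joint arm with a two-finger parallel gripper is mounted at the origin on the work surface. World frame = base frame: x ahead of the robot, y to its left, z up, the work surface at z = 0. Lengths are in mm, angles in rad, forces in N, time in s.
With the tool pointing down it reaches from about 350 to 775 mm from the base axis. Payload 7.3 kg.
Tool frame: the origin (TCP) lies on the centre line of the jaws, within the pads' length; the fingertips stand 22 mm ahead of it and the grasp point (between the pads) lies 3 mm ahead of it; z points along the fingers, y is the direction in which the jaws open and shut (so a half turn about z gives the same grasp; the last joint's range is limited). The gripper opens to 92 mm and grips with 3 to 60 N. Pads are 19 mm wide; open, the fingers measure 130 mm over their backs; the gripper's body (75 mm by 190 mm) begins 47 mm behind the grasp point.
Start: joints at [1.091, 0.342, 1.524, -0, 1.275, -0.146], TCP at [171.994, 496.045, 248.741] pointing down, gripper open.
Joint ranges: [-2.53, 2.53], [-0.77, 2.02], [0.04, 2.7], [-1, 4.14], [0.28, 2.66], [-3.11, 3.11]. Speed limits (rad/s): [2.57, 2.57, 3.14, 3.14, 3.14, 3.14].

### API

Orientations are given as [roll, pitch, yaw] about the fixed x, y, z axes, in that order (R = Rz(yaw) Ry(pitch) Rx(roll)).
In Python, from plant import get_obs, capture, bot, spot_in gives the robot as it stands.
- The arm moves only by the shell command python3 -m handwheel 'ROWS' [OPENING]. ROWS is JSON, a list of rows, each a list of 2 entries, a list of its own where there are three numbers: the shift along the world's x, y, z in mm, then the turn, a rotation vector about the world's x, y, z in rad. In form: [[[x, y, z], [wx, wy, wz]], ...]. A call has 1 to 12 rows; each row shifts and turns the commanded pose from where the row before left it; what a row does not reach is not made up. A row lasts 1/8 s, in which the tool goes at most 62.5 mm and 10.7 degrees, less where a joint would pass 70% of its speed; a pose out of reach is approached as far as the arm can. A call is refused whole if a number of a shift passes 62.5 or a number of a turn 0.188, either way. A call with a gripper value outside its range is refused whole. OPENING is the closure, from 0 (fully open) to 1 (shut), set as the call begins (- or left out, the last holds). The fingers move at their own pace and stop on an object; the grip force is fixed at half the most. Time passes only in rows, so rows that do not move let the fingers close. It gives the time, the measured TCP pose, the force and the opening at its end, in the units of the state.
- get_obs(): the state, without advancing time (a new reading comes with each control period).
- capture(name): name is "scene" or "top" or "wrist"; returns a dict with "img" (384x512x3 uint8, red, green, blue), "fx", "fy", "cx", "cy" (pixels), "cam_to_world" (4x4, takes a point from camera to world coordinates). Camera axes: x right, y up, looking along -z (the intrinsics and any distortion apply to the point x, -y, -z); pixel columns grow to the right and rows downward; lengths in mm; the calibration is good to about 2 mm. The wrist camera is an equidistant fisheye: a pixel r from the principal point sees the ray r / f radians off the axis. A picture is of the moment at which its call begins. There is no depth.
- bot.close_job(): hands the job in, once; it reports no verdict.
Trained networks look in the newest picture that a camera, given by its name, has taken for a name from the list of things; names that differ only in an ending like _2 or _b are one class to them, and where a whole thing is asked for, a point or a joint stands for the part that bears it (a point fixed in the world has none). Each returns a list of dicts, best first, with "score" (0 to 1); they miss things now and then, are a little off and sometimes report something else, mostly with a low value. They report only what shows in the picture. A call takes as long as a camera call.
- spot_in(thing, camera): "xyz" ([x, y, z] in mm, in the coordinates of the camera as it stood for that picture, good to about 4 mm: the middle of the surface that is visible of it).
The state is a dict: "time": time; "joint_positions": joint angles; "dq": joint speeds; "tau": joint torques, N m; "tool_pos": TCP position; "tcp_rot": TCP orientation; "contact_force": force on the tool from outside, world axes, zero at the start; "moment": the same for the moment, N m; "grip_width": finger opening in mm.
Only numpy, scipy, OpenCV 4.12 (cv2) and the standard library are available. Lean on these libraries where they do the work, as an engineer would, in place of code of your own. Each camera call takes 0.05 s, during which the arm holds its last target. There are 200 camera calls.

## Working session

There is one attempt and no reset: what is moved stays moved. The work goes in short steps, Python scripts to look and compute and a shell command to move; the robot and the scene stay as the last step left them, time stands still between calls to the robot, and variables do not carry over. Pictures are saved under pics/ and viewed, about 8 in all and at most 12, crops included, and the job is handed in when it is done.

```bash
mkdir -p pics
cat > h.py <<'E'
import numpy as np, cv2
from plant import get_obs, capture, bot, spot_in
def shot(cam, name=None):
    d=capture(cam)
    if name: cv2.imwrite('pics/'+name, d['img'][:,:,::-1])
    return d
def spots(cam, d, things, n=2):
    M=np.array(d['cam_to_world'])
    for t in things:
        for s in spot_in(t,cam)[:n]:
            p=M@np.r_[s['xyz'],1]
            print(cam,t,round(s['score'],2),p[:3].round(1))
def proj(d,p):
    M=np.linalg.inv(np.array(d['cam_to_world'])); q=M@np.r_[p,1]
    return d['cx']+d['fx']*q[0]/-q[2], d['cy']+d['fy']*(-q[1])/-q[2]
def ray(d,u,v,z):
    M=np.array(d['cam_to_world']); r=M[:3,:3]@np.array([(u-d['cx'])/d['fx'],-(v-d['cy'])/d['fy'],-1]); o=M[:3,3]
    return o+r*(z-o[2])/r[2]
E
python3 - <<'E'
from h import *
o=get_obs(); print(o['time'],o['tool_pos'],o['tcp_rot'],o['contact_force'],o['grip_width'])
for c in ('scene','top'):
    d=shot(c,c+'1.png'); print(c,d['fx'],np.array(d['cam_to_world']).round(2).tolist(),[k for k in d])
    spots(c,d,['cutter','carriage','knob_top','block','block_grip','cheese','ramekin','jar','mill','spatula'],1)
a=cv2.imread('pics/scene1.png');b=cv2.imread('pics/top1.png')
E
```

```text
0.0 [171.8103671  495.71214921 248.03234834] [-3.14005863e+00 -2.48045846e-04  2.80782750e+00] [-0.00087933  0.48690515  0.36332235] 91.80110343736371
scene 489.4559592369404 [[0.81, -0.41, 0.42, 1280.4], [0.58, 0.58, -0.57, -967.56], [-0.01, 0.71, 0.71, 1329.65], [0.0, 0.0, 0.0, 1.0]] ['img', 'fx', 'fy', 'cx', 'cy', 'cam_to_world']
scene cutter 0.98 [588.7 -46.4  15.1]
scene carriage 0.74 [577.8 -42.2 123.9]
scene knob_top 0.87 [583.8 -41.5 121. ]
scene block_grip 0.53 [585.5 -59.7  71.5]
scene cheese 0.5 [579.8  93.1  57.7]
scene ramekin 0.57 [707.9 163.3  28. ]
scene jar 0.63 [757.5 -59.2  55.4]
scene mill 0.64 [ 387.3 -491.7   78.1]
scene spatula 0.96 [ 536.8 -391.5    7. ]
top 455.3432663336508 [[0.0, 0.98, -0.19, 244.68], [-1.0, 0.01, 0.01, 3.06], [0.01, 0.19, 0.98, 1771.78], [0.0, 0.0, 0.0, 1.0]] ['img', 'fx', 'fy', 'cx', 'cy', 'cam_to_world']
top cutter 0.65 [553.8  19.3  18.2]
top carriage 0.69 [556.6 -30.4 119.7]
top knob_top 0.61 [555.5 -30.6 123.3]
top cheese 0.73 [565.8  90.7  58.1]
top ramekin 0.78 [718.8 157.8  22.8]
top jar 0.49 [740.7 -37.9  71.8]
top mill 0.62 [ 366.7 -468.4   92.1]
top spatula 0.94 [ 531.7 -380.5    2. ]
```

Run:
```python
import cv2
a=cv2.imread('pics/top1.png')
c=a[100:300,130:400]; cv2.imwrite('pics/top1c.png',cv2.resize(c,None,fx=2.96,fy=2.96,interpolation=cv2.INTER_CUBIC))
```

```text
(no output)
```

View pics/scene1.png

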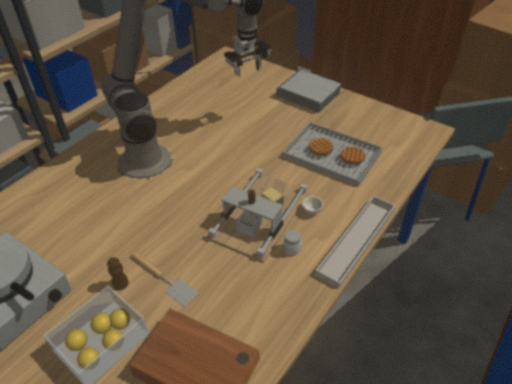

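View pics/top1c.png

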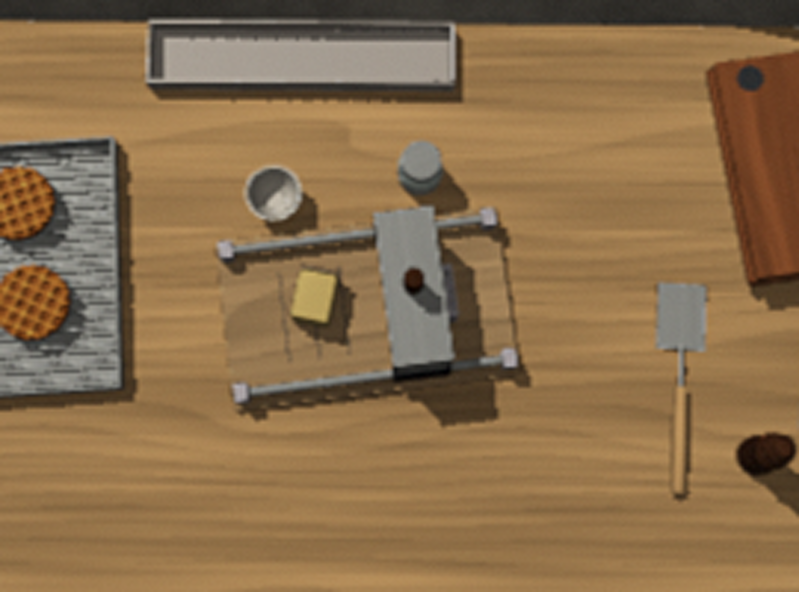

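The two pictures agree. In the top crop the carriage sits right of centre, with the knob at crop pixel (414,280). The rail ends are at (226,249), (241,393), (488,216) and (509,357), and the cheese is at (315,297). I'll compute the frame from these.

Run:
```python
from h import *
d=shot('top')
f=lambda u,v,z: ray(d,u/2.96+130,v/2.96+100,z)
z=36
P=[f(226,249,z),f(241,393,z),f(488,216,z),f(509,357,z)]
for p in P: print(p.round(1))
L=(P[0]+P[1])/2;R=(P[2]+P[3])/2;c=(L+R)/2
y=(L-R)[:2]; print('len',np.linalg.norm(y),'wid',np.linalg.norm(P[0]-P[1]),np.linalg.norm(P[2]-P[3]))
y/=np.linalg.norm(y); yaw=np.arctan2(-y[0],y[1]); print('c',c,'yaw',yaw)
wx=(P[0]-P[1]+P[2]-P[3])[:2]; print('yaw from x',np.arctan2(wx[1],wx[0]))
k=f(414,277,172); print('knob',k)
R2=np.array([[np.cos(yaw),-np.sin(yaw)],[np.sin(yaw),np.cos(yaw)]])
print('knob in cutter',R2.T@(k-c)[:2])
print('socket',c[:2]+R2@[0,-90],'knob end',c[:2]+R2@[0,90])
```

```text
[635.  212.2  36. ]
[444.6 187.5  36. ]
[ 681.9 -133.8   36. ]
[ 493.3 -159.4   36. ]
len 349.7581274298365 wid 192.00883008515638 190.32345564384656
c [563.70802448  26.61803208  36.        ] yaw 0.13706772436338907
yaw from x 0.13173458911096225
knob [571.00773861 -32.70443312 172.        ]
knob in cutter [ -0.87450882 -59.76350005]
socket [576.00552842 -62.53785049] knob end [551.41052055 115.77391465]
```

```bash
python3 -m handwheel '[[[33,-44,0],[0,0,-0.092]],[[33,-44,0],[0,0,-0.092]],[[33,-44,0],[0,0,-0.092]],[[33,-44,0],[0,0,-0.092]],[[33,-44,0],[0,0,-0.092]],[[33,-44,0],[0,0,-0.092]],[[33,-44,0],[0,0,-0.092]],[[33,-44,0],[0,0,-0.092]],[[33,-44,0],[0,0,-0.092]],[[33,-44,0],[0,0,-0.092]],[[33,-44,0],[0,0,-0.092]],[[33,-44,0],[0,0,-0.092]]]' 0 
python3 -m handwheel '[[[0,0,0],[0,0,0]],[[0,0,0],[0,0,0]]]'
python3 - <<'E'
from h import *
o=get_obs(); print(o['tool_pos'],o['tcp_rot'],o['contact_force'])
d=shot('wrist','w1.png'); print(d['fx'],d['cx'],d['cy'],np.array(d['cam_to_world']).round(3).tolist())
spots('wrist',d,['cutter','carriage','knob_top','block','block_grip','cheese'],2)
E
```

```text
time: 2.65
tool_pos: [568.9, -33.6, 248.8]
tcp_rot: [3.141, -0.0, 1.701]
contact_force: [0.1, 0.8, 0.9]
grip_width: 92.1
time: 2.9
tool_pos: [567.5, -31.7, 248.4]
tcp_rot: [-3.141, -0.001, 1.704]
contact_force: [0.1, 0.4, -0.0]
grip_width: 91.7
[567.51417062 -31.6540761  248.38368298] [-3.14066658e+00 -7.29304112e-04  1.70401675e+00] [ 0.06543606  0.3594657  -0.03233642]
297.3186396354542 255.47489965436458 189.15525373033492 [[0.991, -0.126, -0.04, 556.681], [0.132, 0.945, 0.298, 47.399], [0.001, -0.301, 0.954, 385.537], [0.0, 0.0, 0.0, 1.0]]
wrist cutter 0.76 [562.    6.6  13. ]
wrist carriage 0.64 [569.9 -29.2 122.7]
wrist knob_top 0.71 [569.  -27.4 123.2]
wrist cheese 0.8 [575.6  92.2  59.4]
```

View pics/w1.png

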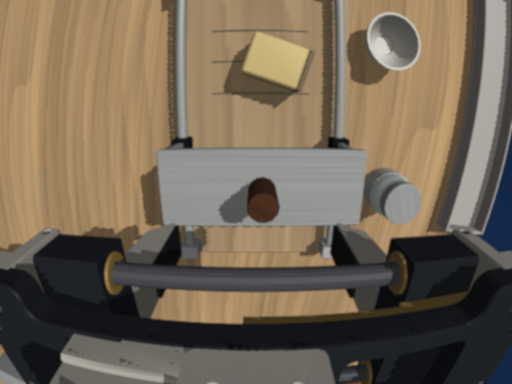

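The wrist image shows the knob top near (263,205), the roof corners at about (158,150), (364,150), (362,226) and (161,226), and the rails vertical at columns 181 and 340. I'll project these through the fisheye model.

```bash
cat >> h.py <<'E'
def fray(d,u,v,z):
    x,y=u-d['cx'],v-d['cy']; r=np.hypot(x,y); th=r/d['fx']
    c=np.array([x/r*np.sin(th),-y/r*np.sin(th),-np.cos(th)])
    M=np.array(d['cam_to_world']); r=M[:3,:3]@c; o=M[:3,3]
    return o+r*(z-o[2])/r[2]
E
python3 - <<'E'
from h import *
d=shot('wrist')
print('knob',fray(d,263,205,172).round(1))
C=[fray(d,u,v,122) for u,v in ((158,150),(364,150),(362,226),(161,226))]
for c in C: print(c.round(1))
print('centre',np.mean(C,0).round(1),np.linalg.norm(C[0]-C[1]),np.linalg.norm(C[0]-C[3]))
x=(C[1]-C[0]+C[2]-C[3]); print('yaw',np.arctan2(x[1],x[0]))
for u,v,z in ((183,0,36),(181,130,36),(338,0,36),(342,130,36)): print('rail',fray(d,u,v,z).round(1))
E
```

```text
knob [573.6 -31.2 172. ]
[473.3  -9.  122. ]
[664.5  16.9 122. ]
[681.6 -59.7 122. ]
[478.9 -86.3 122. ]
centre [574.6 -34.5 122. ] 192.9581135361605 77.44993896209682
yaw 0.1326554829191951
rail [455.7 159.8  36. ]
rail [4.736e+02 1.000e-01 3.600e+01]
rail [638.3 185.9  36. ]
rail [666.   26.4  36. ]
```

```bash
python3 -m handwheel '[[[5,0,-20],[0,0,0]],[[0,0,-25],[0,0,0]],[[0,0,-25],[0,0,0]],[[0,0,-23],[0,0,0]],[[0,0,0],[0,0,0]]]' 
python3 -m handwheel '[[[0,0,0],[0,0,0]],[[0,0,0],[0,0,0]],[[0,0,0],[0,0,0]],[[0,0,0],[0,0,0]],[[0,0,0],[0,0,0]],[[0,0,0],[0,0,0]]]' 1
```

```text
time: 3.92
tool_pos: [571.9, -31.6, 154.3]
tcp_rot: [-3.138, -0.001, 1.704]
contact_force: [0.2, -0.4, -0.4]
grip_width: 91.8
time: 4.68
tool_pos: [573.0, -32.0, 155.8]
tcp_rot: [3.142, 0.0, 1.704]
contact_force: [-0.1, -0.5, 0.2]
grip_width: 36.5
```

```bash
python3 -m handwheel '[[[0,0,0],[0,0,0]],[[0,0,0],[0,0,0]],[[0,0,0],[0,0,0]],[[0,0,0],[0,0,0]]]' 
python3 -m handwheel '[[[-1,8,0],[0,0,0]],[[-2,13,0],[0,0,0]],[[-2,15,0],[0,0,0]],[[-2,15,0],[0,0,0]],[[-2,15,0],[0,0,0]],[[-2,15,0],[0,0,0]],[[-2,15,0],[0,0,0]],[[-2,15,0],[0,0,0]],[[-2,15,0],[0,0,0]],[[-2,13,0],[0,0,0]],[[-1,8,0],[0,0,0]],[[0,0,0],[0,0,0]]]'
```

```text
time: 5.18
tool_pos: [573.2, -31.9, 155.7]
tcp_rot: [3.141, 0.0, 1.704]
contact_force: [2.9, -0.6, -1.5]
grip_width: 25.4
time: 6.68
tool_pos: [553.1, 116.3, 155.7]
tcp_rot: [3.141, -0.001, 1.704]
contact_force: [4.1, 4.3, -2.6]
grip_width: 25.7
```

```bash
python3 -m handwheel '[[[-1,6,0],[0,0,0]],[[-1,6,0],[0,0,0]],[[0,0,0],[0,0,0]]]'
python3 -m handwheel '[[[-1,5,0],[0,0,0]],[[-1,5,0],[0,0,0]],[[0,0,0],[0,0,0]]]'
python3 -m handwheel '[[[-1,5,0],[0,0,0]],[[-1,5,0],[0,0,0]],[[0,0,0],[0,0,0]]]'
```

```text
time: 7.05
tool_pos: [551.7, 126.7, 155.7]
tcp_rot: [3.14, 0.001, 1.704]
contact_force: [5.2, -1.7, -3.4]
grip_width: 25.4
time: 7.42
tool_pos: [551.2, 130.2, 155.8]
tcp_rot: [3.139, 0.012, 1.703]
contact_force: [9.9, -29.0, -4.7]
grip_width: 25.5
time: 7.8
tool_pos: [548.8, 146.5, 156.2]
tcp_rot: [3.137, -0.001, 1.702]
contact_force: [7.3, 5.1, -1.5]
grip_width: 11.7
```

The stop was reached at about −29 N and then the pads slipped off the knob. I'll open, rise and look.

```bash
python3 -m handwheel '[[[0,0,0],[0,0,0]],[[0,0,0],[0,0,0]],[[0,0,0],[0,0,0]],[[0,0,0],[0,0,0]],[[0,0,0],[0,0,0]],[[0,0,15],[0,0,0]],[[0,0,30],[0,0,0]],[[0,-10,40],[0,0,0]],[[5,-30,20],[0,0,0]],[[6,-45,0],[0,0,0]],[[6,-45,0],[0,0,0]],[[0,0,0],[0,0,0]]]' 0
python3 - <<'E'
from h import *
d=shot('wrist','w2.png'); spots('wrist',d,['carriage','knob_top','block','block_grip','keeper_left','keeper_right','cheese'],2)
d=shot('top','t2.png'); spots('top',d,['carriage','knob_top','block','block_grip','cheese'],2)
d=shot('scene','s2.png'); spots('scene',d,['carriage','knob_top','block','block_grip'],2)
a=cv2.imread('pics/w2.png');b=cv2.imread('pics/t2.png')[130:242,200:312]
cv2.imwrite('pics/v3.png',np.hstack([a[:,90:430],cv2.resize(b,(384,384),interpolation=cv2.INTER_CUBIC)]))
E
```

```text
time: 9.3
tool_pos: [564.4, 14.3, 261.8]
tcp_rot: [3.14, 0.001, 1.7]
contact_force: [-0.1, 0.4, -0.5]
grip_width: 92.1
wrist carriage 0.85 [554.5 122.3 123.8]
wrist knob_top 0.65 [552.9 122.6 121.4]
wrist block 0.73 [578.9 -50.2  77.5]
wrist block_grip 0.97 [576.3 -50.6  79.7]
wrist keeper_left 0.64 [573.  -32.8  62.1]
wrist keeper_right 0.79 [567.9 -74.8  61.8]
wrist cheese 0.9 [582.   79.4  60.4]
wrist cheese 0.74 [570.4 -73.9  59.8]
top carriage 0.7 [569.2 144.4 119.5]
top knob_top 0.67 [575.3  82.9  55.2]
top knob_top 0.65 [567.9 147.9 121.2]
top block 0.59 [758.  -38.1  73.6]
top block_grip 0.56 [568.5 -57.6  73.7]
top block_grip 0.16 [567.1 146.5 122.6]
top cheese 0.52 [574.9  80.2  56.5]
scene carriage 0.93 [561.4 114.5 124.1]
scene knob_top 0.95 [565.6 114.3 121.5]
scene knob_top 0.72 [ 386.5 -494.    76.5]
scene block 0.58 [581.3 -54.9  84.8]
scene block_grip 0.52 [583.3 -56.7  81.9]
```

View pics/v3.png

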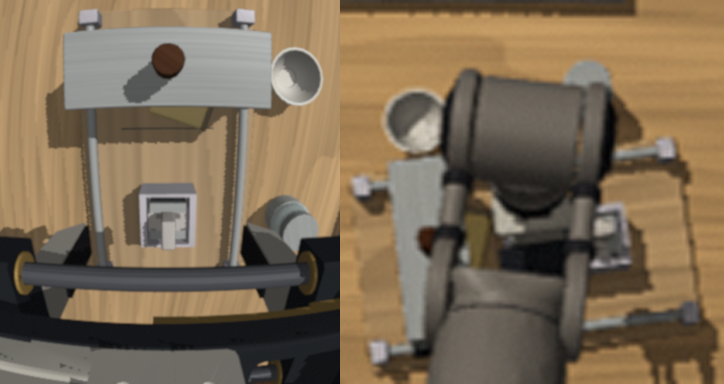

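In the wrist view the carriage is up near the end posts, with the knob top at (258,60). The housing's corners are at (230,185), (285,185), (287,246) and (228,248), and the block's plate is at about (258,228). I'll check the distances.

Run:
```python
from h import *
d=shot('wrist')
k=fray(d,258,59,172); print('knob',k.round(1))
C=[fray(d,u,v,60) for u,v in ((230,185),(285,185),(287,247),(228,248))]
for c in C: print(c.round(1))
s=np.mean(C,0); print('socket',s.round(1),np.linalg.norm(C[0]-C[1]),np.linalg.norm(C[0]-C[3]),'dist',np.linalg.norm((k-s)[:2]))
v=(k-s)[:2]; print('yaw',np.arctan2(-v[0],v[1]))
R=[fray(d,u,v,122) for u,v in ((156,33),(358,33),(361,108),(154,108))]
r=np.mean(R,0); print('roof',r.round(1),np.linalg.norm((r-s)[:2]))
a=cv2.imread('pics/w2.png')[160:270,200:320]; cv2.imwrite('pics/w2c.png',cv2.resize(a,None,fx=5,fy=5,interpolation=cv2.INTER_CUBIC))
```

```text
knob [551.4 126.  172. ]
[537.   -8.6  60. ]
[601.9  -0.   60. ]
[618.5 -82.2  60. ]
[543.  -93.6  60. ]
socket [575.1 -46.1  60. ] 65.45697283598143 85.16553798955596 dist 173.71800769851458
yaw 0.13702202526713547
roof [551.4 126.7 122. ] 174.39654594768885
```

View pics/w2c.png

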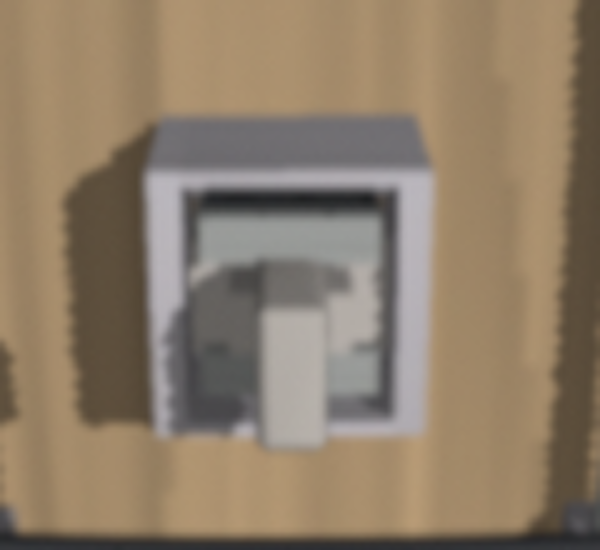

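The crop shows the housing's top face with corners at (145,170), (435,170), (427,437) and (157,437). The plate top's corners are at (262,308), (327,308), (327,447) and (263,447).

Run:
```python
from h import *
d=shot('wrist'); f=lambda u,v,z: fray(d,200+u/5,160+v/5,z)
k=fray(d,258,59,172)
for nm,pts,z in (('housing',((145,170),(435,170),(427,437),(157,437)),60),('plate',((262,308),(327,308),(327,447),(263,447)),102)):
    C=[f(u,v,z) for u,v in pts]; s=np.mean(C,0); v=(k-s)[:2]
    x=C[1]-C[0]+C[2]-C[3]
    print(nm,s.round(1),'x',np.linalg.norm(C[0]-C[1]).round(1),'y',np.linalg.norm(C[0]-C[3]).round(1),'dist to knob',np.linalg.norm(v).round(1),'yaw',np.arctan2(-v[0],v[1]).round(3),np.arctan2(x[1],x[0]).round(3))
print(get_obs()['time'],get_obs()['tool_pos'],get_obs()['tcp_rot'])
```

```text
housing [576.7 -51.5  60. ] x 69.7 y 72.8 dist to knob 179.3 yaw 0.142 0.131
plate [576.9 -49.9 102. ] x 14.1 y 34.6 dist to knob 177.7 yaw 0.144 0.13
10.35 [564.00315796  16.99413871 260.75512512] [3.14147673e+00 1.00883446e-05 1.70369852e+00]
```

The housing measures 69.7 × 72.8 mm and lies 179 mm from the knob, so the carriage is at its stop. Next I'll go over the block and down.

```bash
python3 -m handwheel '[[[4,-22,-10],[0,0,0]],[[5,-24,-20],[0,0,0]],[[4,-22,-20],[0,0,0]],[[0,0,-20],[0,0,0]],[[0,0,-20],[0,0,0]],[[0,0,-20],[0,0,0]],[[0,0,-20],[0,0,0]],[[0,0,-10],[0,0,0]],[[0,0,0],[0,0,0]],[[0,0,0],[0,0,0]]]'
```

```text
time: 11.6
tool_pos: [577.5, -51.1, 121.5]
tcp_rot: [3.14, 0.0, 1.704]
contact_force: [-0.6, 0.1, 1.0]
grip_width: 91.7
```

```bash
python3 -m handwheel '[[[0,0,-10],[0,0,0]],[[0,0,-10],[0,0,0]],[[0,0,-9],[0,0,0]],[[0,0,0],[0,0,0]]]'
python3 -m handwheel '[[[0,0,0],[0,0,0]],[[0,0,0],[0,0,0]],[[0,0,0],[0,0,0]],[[0,0,0],[0,0,0]],[[0,0,0],[0,0,0]],[[0,0,0],[0,0,0]],[[0,0,0],[0,0,0]],[[0,0,0],[0,0,0]],[[0,0,0],[0,0,0]],[[0,0,0],[0,0,0]],[[0,0,0],[0,0,0]]]' 1
python3 - <<'E'
from h import *
d=shot('wrist','w4.png')
cv2.imwrite('pics/w4c.png',cv2.resize(cv2.imread('pics/w4.png')[170:310,160:360],None,fx=3,fy=3,interpolation=cv2.INTER_CUBIC))
E
```

```text
time: 12.1
tool_pos: [576.4, -50.8, 90.6]
tcp_rot: [-3.14, -0.001, 1.704]
contact_force: [0.2, 0.1, -0.3]
grip_width: 91.4
time: 13.48
tool_pos: [576.9, -50.9, 91.5]
tcp_rot: [-3.141, -0.0, 1.704]
contact_force: [-0.7, -0.4, -1.0]
grip_width: 15.8
```

View pics/w4c.png

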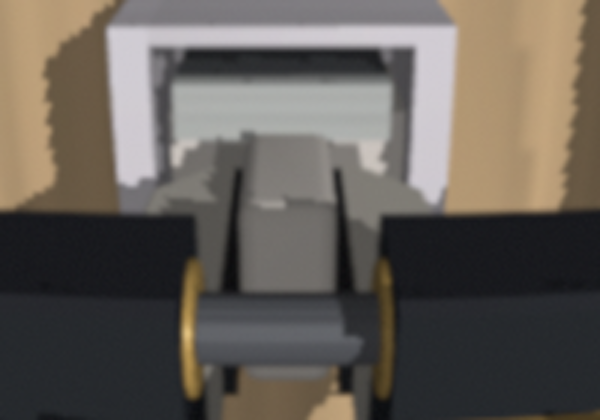

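Gripped at 15.8 mm width, with the pads on the plate. Now I'll lean it towards +y along an arc about the foot edge, then check.

```bash
python3 -m handwheel '[[[-0.4,2.8,0],[-0.035,-0.005,0]],[[-0.4,2.8,0],[-0.035,-0.005,0]],[[-0.4,2.8,-0.1],[-0.035,-0.005,0]],[[-0.4,2.8,-0.2],[-0.035,-0.005,0]]]'
python3 -m handwheel '[[[-0.4,2.8,-0.2],[-0.035,-0.005,0]],[[-0.4,2.8,-0.2],[-0.035,-0.005,0]],[[0,0,0],[0,0,0]],[[0,0,0],[0,0,0]]]'
python3 - <<'E'
from h import *
shot('wrist','w5.png')
cv2.imwrite('pics/w5c.png',cv2.resize(cv2.imread('pics/w5.png')[170:310,160:360],None,fx=3,fy=3,interpolation=cv2.INTER_CUBIC))
E
```

```text
time: 14.02
tool_pos: [575.9, -41.7, 92.2]
tcp_rot: [3.139, 0.146, 1.704]
contact_force: [-0.6, -8.8, 2.5]
grip_width: 16.0
time: 14.52
tool_pos: [575.1, -35.8, 92.1]
tcp_rot: [3.139, 0.215, 1.704]
contact_force: [-1.0, -7.6, 2.7]
grip_width: 16.0
```

View pics/w5c.png

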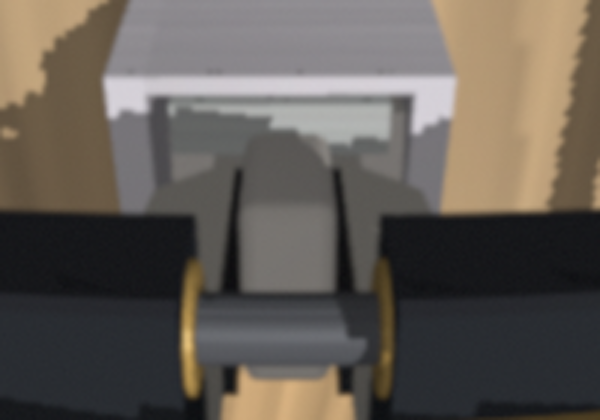

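The block leaned together with the tool (0.215 rad, 15 mm) and the dark gap behind the +y keeper has closed. Now back through upright and over towards −y.

```bash
python3 -m handwheel '[[[0.4,-2.8,0.2],[0.035,0.005,0]],[[0.4,-2.8,0.2],[0.035,0.005,0]],[[0.4,-2.8,0.2],[0.035,0.005,0]],[[0.4,-2.8,0.1],[0.035,0.005,0]],[[0.4,-2.8,0],[0.035,0.005,0]],[[0.4,-2.8,0],[0.035,0.005,0]],[[0,0,0],[0,0,0]]]'
python3 -m handwheel '[[[0.4,-2.8,0],[0.035,0.005,0]],[[0.4,-2.8,0],[0.035,0.005,0]],[[0.4,-2.8,-0.1],[0.035,0.005,0]],[[0.4,-2.8,-0.2],[0.035,0.005,0]]]'
python3 -m handwheel '[[[0.4,-2.8,-0.2],[0.035,0.005,0]],[[0.4,-2.8,-0.2],[0.035,0.005,0]],[[0.2,-1.2,0],[0.015,0.002,0]],[[0,0,0],[0,0,0]],[[0,0,0],[0,0,0]]]'
python3 - <<'E'
from h import *
shot('wrist','w6.png')
cv2.imwrite('pics/w6c.png',cv2.resize(cv2.imread('pics/w6.png')[170:310,160:360],None,fx=3,fy=3,interpolation=cv2.INTER_CUBIC))
E
```

```text
time: 15.45
tool_pos: [577.1, -51.3, 91.7]
tcp_rot: [3.141, -0.0, 1.703]
contact_force: [-0.7, 0.1, -1.6]
grip_width: 15.7
time: 15.95
tool_pos: [578.2, -60.1, 91.8]
tcp_rot: [-3.14, -0.145, 1.704]
contact_force: [-0.7, 8.7, 2.8]
grip_width: 15.8
time: 16.58
tool_pos: [579.1, -66.7, 91.4]
tcp_rot: [-3.139, -0.23, 1.704]
contact_force: [-1.5, 7.2, 2.7]
grip_width: 15.8
```

View pics/w6c.png

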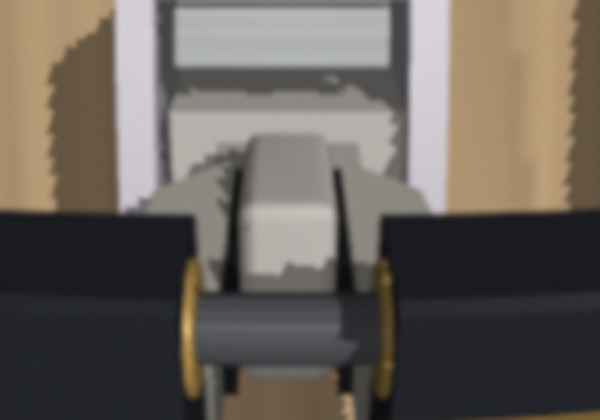

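Leaned −0.23 rad, with forces mirroring the first lean. The +y keeper stays back, well clear of the foot's shoulder. Back upright, then a test lift.

```bash
python3 -m handwheel '[[[-0.2,1.2,0],[-0.015,-0.002,0]],[[-0.4,2.8,0.2],[-0.035,-0.005,0]],[[-0.4,2.8,0.2],[-0.035,-0.005,0]],[[-0.4,2.8,0.2],[-0.035,-0.005,0]],[[-0.4,2.8,0.1],[-0.035,-0.005,0]],[[-0.4,2.8,0],[-0.035,-0.005,0]],[[-0.4,2.8,0],[-0.035,-0.005,0]],[[0,0,0],[0,0,0]],[[0,0,0],[0,0,0]]]'
python3 -m handwheel '[[[0,0,2],[0,0,0]],[[0,0,2],[0,0,0]],[[0,0,2],[0,0,0]],[[0,0,2],[0,0,0]],[[0,0,2],[0,0,0]],[[0,0,0],[0,0,0]]]'
```

```text
time: 17.75
tool_pos: [577.1, -51.1, 91.8]
tcp_rot: [3.141, 0.0, 1.704]
contact_force: [0.3, 0.2, -1.9]
grip_width: 16.2
time: 18.5
tool_pos: [577.1, -51.0, 102.0]
tcp_rot: [3.141, 0.0, 1.704]
contact_force: [-0.6, 0.9, -1.4]
grip_width: 16.0
```

Up 10 mm with only about the block's weight on the tool (1.4 N), so it's free. I'll lift another 58 mm.

```bash
python3 -m handwheel '[[[0,0,5],[0,0,0]],[[0,0,6],[0,0,0]],[[0,0,7],[0,0,0]],[[0,0,8],[0,0,0]],[[0,0,8],[0,0,0]],[[0,0,8],[0,0,0]],[[0,0,8],[0,0,0]],[[0,0,5],[0,0,0]],[[0,0,3],[0,0,0]],[[0,0,0],[0,0,0]],[[0,0,0],[0,0,0]],[[0,0,0],[0,0,0]]]'
python3 - <<'E'
from h import *
d=shot('scene','s7.png'); spots('scene',d,['carriage','block','block_grip','cheese','ramekin','jar'],1)
w=shot('wrist','w7.png'); spots('wrist',w,['carriage','block','block_grip','cheese'],1)
a=cv2.resize(cv2.imread('pics/s7.png')[160:270,200:330],(455,384),interpolation=cv2.INTER_CUBIC); b=cv2.imread('pics/w7.png')[:,90:430]
cv2.imwrite('pics/v7.png',np.hstack([a,b]))
E
```

```text
time: 20.0
tool_pos: [576.9, -50.9, 159.5]
tcp_rot: [-3.141, -0.0, 1.704]
contact_force: [1.1, -0.1, -2.3]
grip_width: 15.7
scene carriage 0.95 [597.7 121.6 122.5]
scene block 0.77 [581.1 -64.4 120.1]
scene block_grip 0.75 [584.9 -63.8 119.7]
scene cheese 0.52 [599.8  79.1  43.2]
scene ramekin 0.75 [564.8 457.   38.9]
scene jar 0.64 [755.8 -56.1  55.4]
wrist carriage 0.78 [549.5  87.3 120. ]
wrist block 0.72 [578.5 -39.7 114.3]
wrist block_grip 0.96 [575.  -44.  118.7]
wrist cheese 0.95 [576.6  84.2  60.2]
```

View pics/v7.png

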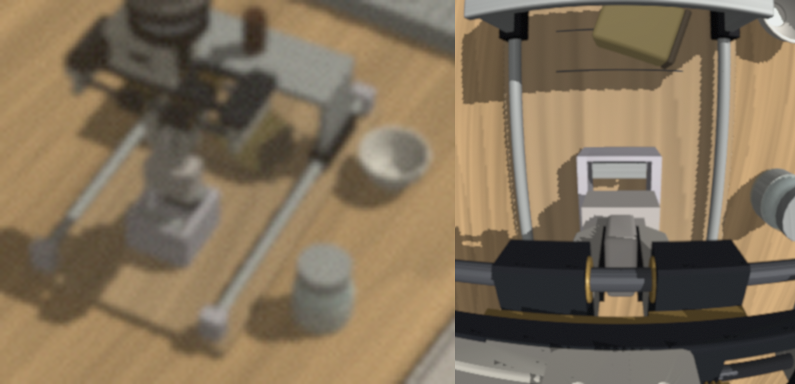

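The block hangs upright above the empty mouth, the carriage is at the end posts, and the cheese, ramekin and jar are in place. Handing in.

```bash
python3 -c "
from h import *
print(bot.close_job()); o=get_obs(); print(o['time'],o['tool_pos'],o['contact_force'],o['grip_width'])"
```

```text
the job is handed in; nothing more can be done
None
the job is handed in; nothing more can be done
```

The job was handed in at about 20 s of robot time, with the block free of its socket and held upright above it. No verdict is reported back.

**What I did**
- **Carriage:** I gripped the knob and slid the carriage to its end stop. At the stop the force reached 29 N and the pads slipped off the knob. I then measured the knob 179 mm from the socket's centre, against the expected 180 mm, so it was at the stop.
- **Rocking:** I gripped the plate (15.8 mm wide) and leaned the block 0.215 rad towards +y and 0.23 rad towards −y. The forces were mirror images, about 8 to 9 N, and the +y keeper looked pushed back in the pictures.
- **Lift:** I raised it straight up 68 mm, with only about 1 to 2 N on the tool.

**Last checks**
- **Block:** it was still gripped at 15.7 mm and upright. By the lift height its underside was about 2 cm above the housing, and the tool was within about 1 mm of the socket's centre in plan.
- **Surroundings:** the last pictures showed the carriage at the end posts and the cheese, ramekin and jar in place. I did not recheck the mill, spatula or waffle, but the arm did not go near them.

**Disagreements and limits**
- The network's last ramekin position (y = 457 mm) was a false detection, because the picture shows the ramekin where it started.
- The network's positions varied by up to a few centimetres (the last carriage fix by more), so I relied on my own pixel measurements.
- I could not see the −y keeper directly. That it was pushed back is inferred from the mirrored lean force and the free lift.

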